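Sweep the pebbles into the hatch box and shut its hatch

TASK

Sweep the three loose pebbles across the tiles with your fingers, through the open doorway and right inside the orange hatch box; push them along the surface, do not pick them up. Then push the white hatch fully shut behind them. Leave everything else on the sill where it stands.

Things in the scene. Friction and masses are not known exactly. Their poses are not given: they have to be found in the camera images.
- hatch_box: orange plastic box, open on top, fixed, 130 mm (x) by 150 mm (y), walls 5 mm thick, 45 mm high; origin at the centre of its underside. Its -x side is the doorway, 140 mm wide, no wall, no sill or step (floor level with the tiles). Side walls (y = +-72.5 mm) end at x = -65 mm; inner face of the back wall at x = +60 mm. Hatch hinged at the +y side, a fixed guide wing at the -y side
- wing_end (a point): outer end of the fixed orange guide wing, 45 mm high and 5 mm thick, that flares outward from the end of the box's -y side wall, in the box frame from (x, y) = (-65, -75) mm to here, (-115, -110) mm; this point is at its half height
- hatch (a joint): angle of the white hatch, rad: 0 shut across the doorway, 1.57 standing straight out from the doorway, limit 1.95; moves easily on a slightly stiff hinge and stays where it is left. It swings about a vertical hinge and opens outward (its free edge moves away from the box). No latch
- hatch_hinge (a point): point on the hatch's vertical hinge axis, at half height; in the box frame at x = -68 mm, y = +72 mm. The hatch is a flat white panel 5 mm thick, 45 mm high (bottom 1 mm above the tiles), and reaches from here to its free edge
- hatch_edge (a point): middle of the hatch's free edge, 139 mm from the hinge axis; in the box frame the panel runs from the hinge along (-sin a, -cos a) for hatch angle a
- pebble1: dark grey smooth flat oblong pebble, 40 x 30 mm seen from above (long axis x, round ends), 14 mm thick, about 35 g, lying flat on the tiles in front of the doorway; origin at the centre of its underside
- pebble2: red-brown smooth flat oblong pebble, 40 x 30 mm seen from above (long axis x, round ends), 14 mm thick, about 35 g, lying flat on the tiles in front of the doorway; origin at the centre of its underside
- pebble3: dark green smooth flat oblong pebble, 40 x 30 mm seen from above (long axis x, round ends), 14 mm thick, about 35 g, lying flat on the tiles in front of the doorway; origin at the centre of its underside
- jar: glass culture jar with steel lid, 60 mm across, 66 mm high; bystander; origin at the centre of its underside
- bowl: chunky white ceramic bowl, 124 mm across, 55 mm high; bystander; origin at the centre of its underside
- skull: bone-coloured resin skull hide, 105 x 68 x 70 mm; bystander; origin at the centre of its underside
- spatula: stainless spatula, 240 mm long, lying along its x; bystander
- pot: empty terracotta pot, 72 mm across, 60 mm high; bystander; origin at the centre of its underside
- dish: shallow blue dish, 80 mm across, 20 mm high; bystander; origin at the centre of its underside
Things that resemble listed ones, but are neither listed nor needed, are in the scene too. What is shaped like the pebble1 but blue is not meant. Leave any yellow look-alike of the pebble2 alone.

How it is judged:
By the outcome, as a careful person would: the job done as asked, in the order asked, and still so for the second after the job is handed in, with the robot touching nothing.
It also fails if it takes over 72 s, if anything falls off the work surface, if the arm or the gripper's body presses on something with over 40 N, if the wrist force passes 120 N, or if a joint passes its speed limit or range.

ROBOT

A 6-joint arm with a two-finger parallel gripper is mounted at the origin on the work surface. World frame = base frame: x ahead of the robot, y to its left, z up, the work surface at z = 0. Lengths are in m, angles in degrees, forces in N, time in s.
With the tool pointing down it reaches from about 0.325 to 0.85 m from the base axis. Payload 4.4 kg.
Tool frame: the origin (TCP) lies at the very end of the fingers, on their centre line; the grasp point (between the pads) lies arm.grip_point_offset behind it (arm.grip_point_offset is the distance from the TCP to the grasp point, in m); z points along the fingers, y is the line along which they close (so a half turn about z gives the same grasp; the last joint's range is limited). The gripper opens to 94 mm and grips with 3 to 60 N. Pads are 16 mm wide; open, the fingers measure 119 mm over their backs; the gripper's body (75 mm by 177 mm) begins 78 mm behind the grasp point.
Start: joints at [66.95, 11.837, 88.321, -0, 79.842, -8.623], TCP at [0.143, 0.557, 0.205] pointing down, gripper open.
Joint ranges: [-156.59, 156.59], [-49.26, 127.26], [12.9, 141.05], [-63.56, 243.56], [4.71, 150.69], [-161.64, 161.64]. Speed limits (degrees/s): [159.86, 159.86, 180, 180, 180, 180].

INTERFACE

Orientations are given as a 3x3 rotation matrix whose columns are the frame's x, y, z axes.
In Python, from bench import arm gives the robot as it stands. The module is installed in compiled form; this text tells all that it offers.
- The arm moves only by the shell command python3 -m jog 'ROWS' [FORCE]. ROWS is JSON, a list of rows, each a list of 3 entries, a list of its own where there are three numbers: the opening, from 0 (shut) to 1 (fully open), then the shift along the world's x, y, z scaled (see below), then the turn, a rotation vector about the world's x, y, z scaled (see below). A call has 1 to 5 rows; each row shifts and turns the commanded pose from where the row before left it; what a row does not reach is not made up. The controller multiplies each number of a shift by 0.25 m and each number of a turn by 120 degrees. A row lasts 1/12 s, in which the tool goes at most 41.7 mm and 7.16 degrees, less where a joint would pass 70% of its speed; a pose out of reach is approached as far as the arm can. A call with a number of a shift or a turn outside -1 to 1 is refused whole. A call with a gripper value outside its range is refused whole. The fingers move at their own pace and stop on an object; FORCE is the grip in N (left out, the last holds). Time passes only in rows, so rows that do not move let the fingers close. It gives the time, the measured TCP pose, the force, the opening and the grip force at its end, in the units of the state.
- arm.sense(): the state, without advancing time (a new reading comes with each control period).
- arm.read_camera(name): name is "scene" or "top" or "wrist"; returns the picture (400x640x3 uint8, blue, green, red); there is no depth.
- arm.camera_info(name): a dict with "vertical_fov" (degrees; the focal length in pixels is half the picture's height over the tangent of half this angle, whatever the lens; pixels are square), "cx", "cy" (the principal point, pixels), "R" (3x3) and "t" (3): a world point X has camera coordinates R X + t. Camera axes: x right, y down, z forward; pixel columns grow to the right and rows downward; lengths in m; the calibration is good to about 2 mm. A picture is of the moment at which its call begins: read the wrist's pose just before it. camera_info takes no time and is no camera call; for the wrist camera it gives the pose at the moment of the call.
- arm.sign_off(): hands the job in; it is judged then, once.
The state is a dict: "t": time; "qpos": joint angles; "dq": joint speeds; "tau": joint torques, N m; "tool_pos": TCP position; "ee_rot": TCP orientation; "force": force on the tool from outside, world axes, zero at the start; "ft_torque": the same for the moment, N m; "grip_width": finger opening in m; "grasp_force": force on a finger pad.
Only numpy, scipy, OpenCV 4.12 (cv2) and the standard library are available. Lean on these libraries where they do the work, as an engineer would, in place of code of your own. Each camera call takes 0.05 s, during which the arm holds its last target. There are 200 camera calls.

## Working session

There is one attempt and no reset: what is moved stays moved. The work goes in short steps, Python scripts to look and compute and a shell command to move; the robot and the scene stay as the last step left them, time stands still between calls to the robot, and variables do not carry over. Pictures are saved under pics/ and viewed, at most 13 in all, crops included, and the job is handed in when it is done.

```bash
mkdir -p pics
python3 - <<'E'
from bench import arm
import cv2
for n in("top","scene"):
    cv2.imwrite(f"pics/{n}0.png",arm.read_camera(n)); i=arm.camera_info(n); print(n,i)
s=arm.sense(); print(s['t'],s['tool_pos'],s['ee_rot'],s['force'],s['grip_width'],arm.grip_point_offset)
E
```

```text
top {'vertical_fov': 54.566389863850645, 'cx': 317.2270014911519, 'cy': 194.93496235922024, 'R': array([[-0.00999111, -0.99993726,  0.00506449],
       [-0.9941778 ,  0.0093899 , -0.1073421 ],
       [ 0.10728781, -0.00610747, -0.99420925]]), 't': array([-0.00565269,  0.61136415,  0.88136772])}
scene {'vertical_fov': 52.61792661117282, 'cx': 320.65486864605646, 'cy': 197.50596923533578, 'R': array([[-6.58686706e-01,  7.52417317e-01,  7.28730867e-05],
       [ 4.46985753e-01,  3.91381463e-01, -8.04378199e-01],
       [-6.05256607e-01, -5.29800653e-01, -5.94117587e-01]]), 't': array([ 0.39487571, -0.24623305,  1.59420496])}
0.1 [0.14298227 0.5561815  0.20438856] [[-9.68461417e-01  2.49162291e-01 -7.97795295e-04]
 [ 2.49163403e-01  9.68459495e-01 -1.95088276e-03]
 [ 2.86546011e-04 -2.08813607e-03 -9.99997779e-01]] [ 0.14689772 -0.38884132  0.07545127] 0.09378503447575179 0.0188
```

View pics/top0.png

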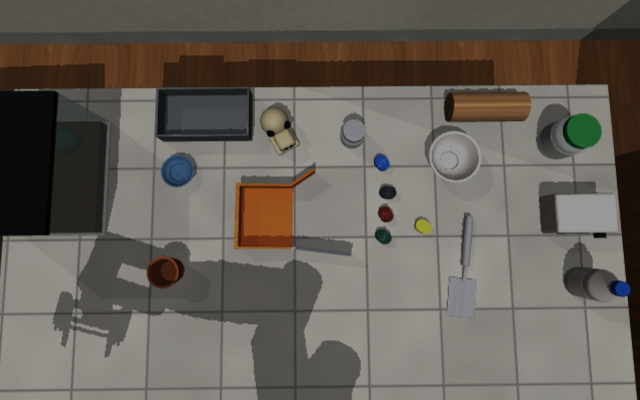

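View pics/scene0.png

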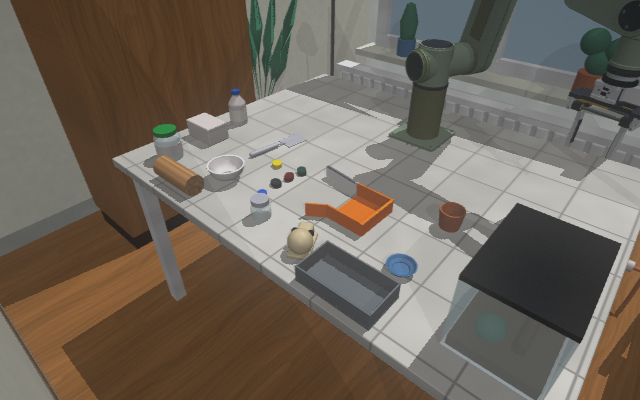

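The pictures show the box with its doorway facing right (world −y), with the top view at about (265,216). The hatch runs from (295,248) to (350,253), and the wing end is at (315,168).

Candidates in the top view:
- **Dark grey (388,192):** pebble1.
- **Red-brown (386,214):** pebble2.
- **Dark green (383,236):** pebble3.
- **Blue (381,162):** decoy.
- **Yellow (424,227):** decoy.

I'll check the choice in one close crop and measure the positions.

```bash
cat > h.py <<'E'
from bench import arm
import cv2, numpy as np
def ray(n,u,v,z,i=None):
    i=i or arm.camera_info(n); f=200/np.tan(np.radians(i['vertical_fov']/2))
    R=np.array(i['R']);c=-R.T@i['t'];d=R.T@np.array([(u-i['cx'])/f,(v-i['cy'])/f,1])
    return c+d*(z-c[2])/d[2]
def pebbles(im,roi=(225,140,440,260)):
    """dark/saturated blobs on light tile or orange floor in the top view"""
    x0,y0,x1,y1=roi; c=im[y0:y1,x0:x1].astype(int); b,g,r=c[...,0],c[...,1],c[...,2]
    M={'grey':(c.max(2)<75)&(c.max(2)-c.min(2)<22),'red':(r>g+30)&(r<150)&(g<50)&(b>g*0.7)&(b<70),'green':(g>r+12)&(g<100)}
    o={}
    for k,m in M.items():
        n,l,s,ce=cv2.connectedComponentsWithStats(m.astype('uint8'))
        for j in range(1,n):
            if s[j,4]>25: 
                p=ce[j]+[x0,y0]; o.setdefault(k,[]).append((p.round(1).tolist(),int(s[j,4]),ray("top",*p,0.01)[:2].round(3).tolist()))
    return o
E
python3 - <<'E'
from h import *
im=cv2.imread("pics/top0.png")
for k,v in pebbles(im).items(): print(k,v)
for nm,u,v,z in [("hinge",296,248,.045),("edge",351,254,.045),("wing",314,168,.045),("BL",236,248,.045),("TL",237,184,.045),("TR",293,184,.045)]: print(nm,ray("top",u,v,z)[:2].round(3))
cv2.imwrite("pics/c1.png",cv2.resize(im[140:270,225:440],None,fx=3.7,fy=3.7,interpolation=cv2.INTER_CUBIC))
E
```

```text
grey [([238.0, 140.0], 27, [0.751, 0.181]), ([387.1, 191.8], 192, [0.62, -0.181]), ([382.2, 235.3], 122, [0.515, -0.166]), ([300.3, 238.8], 69, [0.509, 0.03])]
red [([385.6, 213.9], 153, [0.566, -0.176])]
green [([381.4, 162.2], 174, [0.693, -0.169]), ([383.0, 236.1], 164, [0.513, -0.168])]
hinge [0.488 0.038]
edge [ 0.473 -0.087]
wing [ 0.674 -0.005]
BL [0.49  0.176]
TL [0.637 0.175]
TR [0.636 0.045]
```

View pics/c1.png

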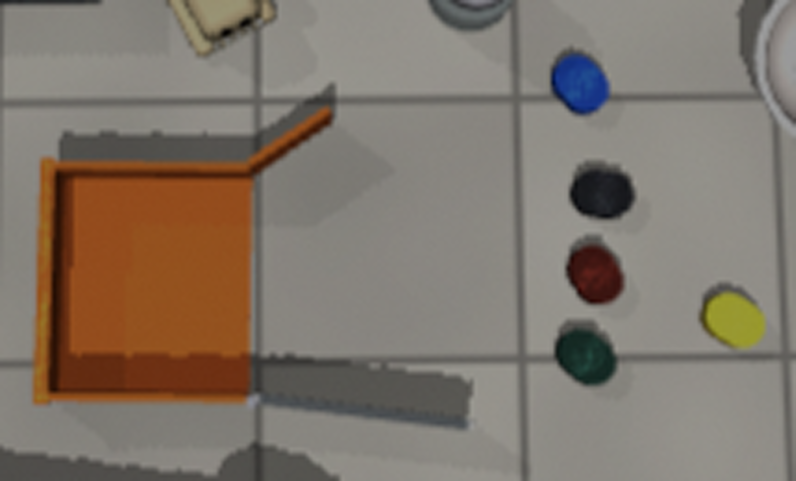

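The crop confirms grey, red-brown and dark green as the targets, with blue and yellow left alone. The box interior spans roughly x 0.495–0.632, with the doorway at y≈0.045 and the back at y≈0.17. I'll move behind pebble1 now.

```bash
python3 -m jog '[[0.2,[0.076,-0.124,0],[0,0,-0.025]],[0.2,[0.076,-0.124,0],[0,0,-0.025]],[0.2,[0.076,-0.124,0],[0,0,-0.025]],[0.2,[0.076,-0.124,0],[0,0,-0.025]],[0.2,[0.076,-0.124,0],[0,0,-0.025]]]'
python3 -m jog '[[0.2,[0.076,-0.124,0],[0,0,-0.025]],[0.2,[0.076,-0.124,0],[0,0,-0.025]],[0.2,[0.076,-0.124,0],[0,0,-0.025]],[0.2,[0.076,-0.124,0],[0,0,-0.025]],[0.2,[0.076,-0.124,0],[0,0,-0.025]]]'
python3 -m jog '[[0.2,[0.076,-0.124,0],[0,0,-0.025]],[0.2,[0.076,-0.124,0],[0,0,-0.025]],[0.2,[0.076,-0.124,0],[0,0,-0.025]],[0.2,[0.076,-0.124,0],[0,0,-0.025]],[0.2,[0.076,-0.124,0],[0,0,-0.025]]]'
python3 -m jog '[[0.2,[0.076,-0.124,0],[0,0,-0.025]],[0.2,[0.076,-0.124,0],[0,0,-0.025]],[0.2,[0.076,-0.124,0],[0,0,-0.025]],[0.2,[0.076,-0.124,0],[0,0,-0.025]],[0.2,[0.076,-0.124,0],[0,0,-0.025]]]'
python3 -m jog '[[0.2,[0.076,-0.124,0],[0,0,-0.025]],[0.2,[0.076,-0.124,0],[0,0,-0.025]],[0.2,[0.076,-0.124,0],[0,0,-0.025]],[0.2,[0.076,-0.124,0],[0,0,-0.025]],[0.2,[0.076,-0.124,0],[0,0,-0.025]]]'
python3 - <<'E'
from h import *
i=arm.camera_info("wrist");im=arm.read_camera("wrist");cv2.imwrite("pics/w1.png",im)
np.save("w1.npy",i,allow_pickle=True)
s=arm.sense();print(s['t'],s['tool_pos'],s['ee_rot'].round(3))
E
```

```text
t: 0.52
tool_pos: [0.2384, 0.4001, 0.2049]
ee_rot: [[-0.87, 0.493, -0.001], [0.493, 0.87, -0.001], [0.0, -0.001, -1.0]]
force: [1.1, 0.4, 0.1]
grip_width: 0.064
grasp_force: 0.0
t: 0.93
tool_pos: [0.3334, 0.2452, 0.2052]
ee_rot: [[-0.713, 0.702, -0.0], [0.702, 0.713, -0.0], [0.0, -0.0, -1.0]]
force: [0.9, 0.6, -0.5]
grip_width: 0.0306
grasp_force: 0.0
t: 1.35
tool_pos: [0.4285, 0.0901, 0.2052]
ee_rot: [[-0.506, 0.862, -0.0], [0.862, 0.506, 0.0], [0.0, -0.0, -1.0]]
force: [0.5, 0.4, 0.1]
grip_width: 0.0188
grasp_force: 0.0
t: 1.77
tool_pos: [0.5235, -0.0648, 0.2049]
ee_rot: [[-0.265, 0.964, -0.001], [0.964, 0.265, 0.0], [0.001, -0.001, -1.0]]
force: [0.3, -0.4, 0.3]
grip_width: 0.0188
grasp_force: 0.0
t: 2.18
tool_pos: [0.6185, -0.2196, 0.2046]
ee_rot: [[-0.007, 1.0, -0.001], [1.0, 0.007, 0.001], [0.001, -0.001, -1.0]]
force: [-0.1, -0.3, 0.4]
grip_width: 0.0188
grasp_force: 0.0
2.2333 [ 0.62108036 -0.22623867  0.20351311] [[-0.001  1.     0.002]
 [ 1.     0.001 -0.004]
 [-0.004  0.002 -1.   ]]
```

View pics/w1.png

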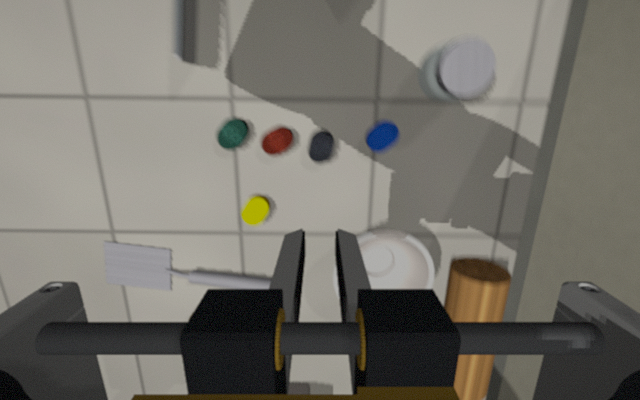

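Wrist view: green (233,133), red (277,141), grey (321,146), yellow decoy (256,210), blue decoy (382,136), bowl around (385,270).

Run:
```python
from h import *
i=np.load("w1.npy",allow_pickle=True).item()
for n,u,v in [("green",233,133),("red",277,141),("grey",321,146),("yellow",256,210),("blue",382,136),("bowl",385,270),("hatchedge",200,65)]: print(n,ray("wrist",u,v,.012,i)[:2].round(3))
s=arm.sense();print(s['t'],s['tool_pos'])
```

```text
green [ 0.515 -0.168]
red [ 0.567 -0.177]
grey [ 0.619 -0.183]
yellow [ 0.537 -0.265]
blue [ 0.692 -0.17 ]
bowl [ 0.707 -0.349]
hatchedge [ 0.483 -0.094]
2.2333 [ 0.62108036 -0.22623867  0.20351311]
```

```bash
python3 -m jog '[[0.2,[0,0,-0.15],[0,0,0]],[0.2,[0,0,-0.15],[0,0,0]],[0.2,[0,0,-0.15],[0,0,0]],[0.2,[0,0,-0.15],[0,0,0]],[0.2,[0,0,-0.1],[0,0,0]]]' | head -2
python3 -m jog '[[0.2,[0,0,-0.06],[0,0,0]],[0.2,[0,0,-0.03],[0,0,0]],[0.2,[0,0,0],[0,0,0]]]' | head -4
python3 -m jog '[[0.2,[0,0.03,0],[0,0,0]],[0.2,[0,0.05,0],[0,0,0]],[0.2,[0,0.05,0],[0,0,0]],[0.2,[0,0.05,0],[0,0,0]],[0.2,[0,0.05,0],[0,0,0]]]' | grep -v rot
python3 -m jog '[[0.2,[0,0.05,0],[0,0,0]],[0.2,[0,0.05,0],[0,0,0]],[0.2,[0,0.05,0],[0,0,0]],[0.2,[0,0.05,0],[0,0,0]],[0.2,[0,0.05,0],[0,0,0]]]' | grep -v rot
python3 - <<'E'
from h import *
for k,v in pebbles(arm.read_camera("top")).items(): print(k,v)
cv2.imwrite("pics/w2.png",arm.read_camera("wrist"))
E
```

```text
t: 2.65
tool_pos: [0.6152, -0.2166, 0.0255]
t: 2.9
tool_pos: [0.6161, -0.2169, 0.005]
ee_rot: [[-0.01, 1.0, -0.005], [1.0, 0.01, 0.003], [0.003, -0.005, -1.0]]
force: [-0.9, 0.2, -0.1]
t: 3.32
tool_pos: [0.6192, -0.1592, 0.0094]
force: [0.6, -0.5, 0.8]
grip_width: 0.0188
grasp_force: 0.4
t: 3.73
tool_pos: [0.6183, -0.0968, 0.008]
force: [-0.4, -1.1, 0.5]
grip_width: 0.0184
grasp_force: 0.5
grey [([237.5, 140.0], 26, [0.751, 0.182]), ([323.6, 169.2], 303, [0.677, -0.028]), ([367.7, 211.6], 4822, [0.572, -0.133]), ([295.5, 219.7], 143, [0.554, 0.041])]
red [([383.5, 213.1], 101, [0.568, -0.171])]
green [([380.7, 232.2], 48, [0.523, -0.163])]
```

View pics/w2.png

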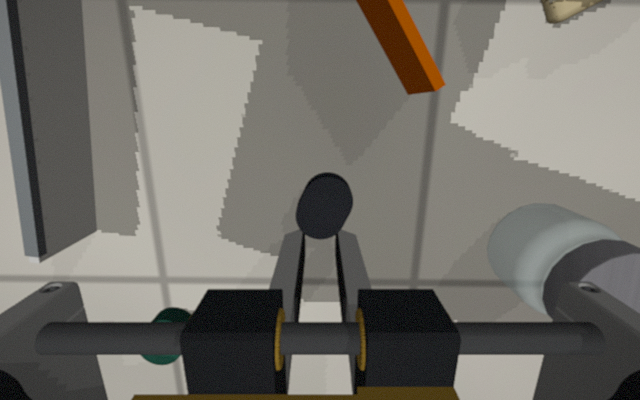

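The wrist view shows grey cradled ahead of the two fingertips at (325,205), with wing and hatch clear on either side. I'll continue into the box.

```bash
python3 -m jog '[[0.2,[-0.009,0.05,-0.008],[0,0,0]],[0.2,[-0.009,0.05,0],[0,0,0]],[0.2,[-0.009,0.05,0],[0,0,0]],[0.2,[-0.009,0.05,0],[0,0,0]],[0.2,[-0.009,0.05,0],[0,0,0]]]' | grep -v rot
python3 -m jog '[[0.2,[-0.009,0.05,0],[0,0,0]],[0.2,[-0.009,0.05,0],[0,0,0]],[0.2,[-0.009,0.05,0],[0,0,0]],[0.2,[-0.009,0.05,0],[0,0,0]],[0.2,[0,0.05,0],[0,0,0]]]' | grep -v rot
python3 -m jog '[[0.2,[0,0.05,0],[0,0,0]],[0.2,[0,0.05,0],[0,0,0]],[0.2,[0,0.05,0],[0,0,0]],[0.2,[0,0.04,0],[0,0,0]],[0.2,[0,0.02,0],[0,0,0]]]' | grep -v rot
python3 - <<'E'
from h import *
i=arm.camera_info("wrist")
cv2.imwrite("pics/w3.png",arm.read_camera("wrist"))
E
```

```text
t: 4.25
tool_pos: [0.6063, -0.0342, 0.0057]
force: [0.7, -0.4, -0.4]
grip_width: 0.0189
grasp_force: 0.1
t: 4.67
tool_pos: [0.5974, 0.0282, 0.0059]
force: [-0.4, 0.2, 0.3]
grip_width: 0.0188
grasp_force: 0.1
t: 5.08
tool_pos: [0.5981, 0.081, 0.006]
force: [-0.2, -0.3, -0.0]
grip_width: 0.0189
grasp_force: 0.1
```

View pics/w3.png

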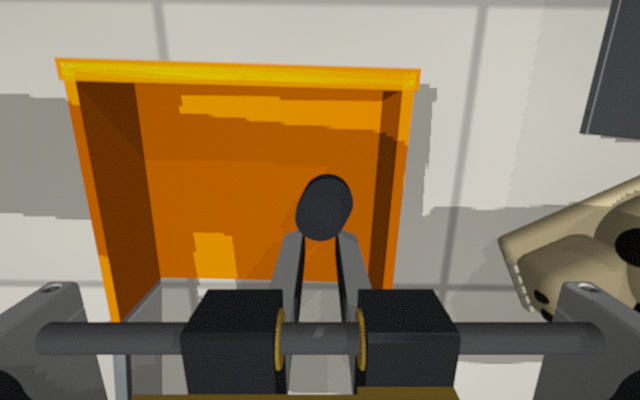

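Grey is inside the box at (325,205), with the side wall clear of the fingers. I'll push it a bit deeper, then go behind green.

```bash
python3 -m jog '[[0.2,[0,0.04,0],[0,0,0]],[0.2,[0,0.04,0],[0,0,0]],[0.2,[0,0.02,0],[0,0,0]],[0.2,[0,0,0],[0,0,0]],[0.2,[0,-0.08,0],[0,0,0]]]' | grep pos
python3 -m jog '[[0.2,[0,0,0.12],[0,0,0]],[0.2,[0,0,0.12],[0,0,0]],[0.2,[0,0,0.12],[0,0,0]],[0.2,[-0.042,-0.149,0],[0,0,0]],[0.2,[-0.042,-0.149,0],[0,0,0]]]' | grep pos
python3 -m jog '[[0.2,[-0.042,-0.149,0],[0,0,0]],[0.2,[-0.042,-0.149,0],[0,0,0]],[0.2,[-0.042,-0.149,0],[0,0,0]],[0.2,[-0.042,-0.149,0],[0,0,0]],[0.2,[-0.042,-0.149,0],[0,0,0]]]' | grep pos
python3 -m jog '[[0.2,[-0.042,-0.149,0],[0,0,0]],[0.2,[0,0,0],[0,0,0]],[0.2,[0,0,0],[0,0,0]]]' | grep -v rot
```

```text
tool_pos: [0.5979, 0.0872, 0.006]
tool_pos: [0.5797, 0.0099, 0.0994]
tool_pos: [0.5237, -0.1783, 0.0962]
t: 6.63
tool_pos: [0.5134, -0.2158, 0.0961]
force: [0.9, 0.7, -0.3]
grip_width: 0.0188
grasp_force: 0.0
```

```bash
python3 -m jog '[[0.2,[0,0,-0.15],[0,0,0]],[0.2,[0,0,-0.13],[0,0,0]],[0.2,[0,0,-0.06],[0,0,0]],[0.2,[0,0,-0.02],[0,0,0]],[0.2,[0,0.03,0],[0,0,0]]]' | grep pos
python3 -m jog '[[0.2,[0,0.05,0],[0,0,0]],[0.2,[0,0.05,0],[0,0,0]],[0.2,[0,0.05,0],[0,0,0]],[0.2,[0,0.05,0],[0,0,0]],[0.2,[0,0.05,0],[0,0,0]]]' | grep -v rot
python3 -m jog '[[0.2,[0,0.05,0],[0,0,0]],[0.2,[0,0.05,0],[0,0,0]],[0.2,[0.008,0.05,0],[0,0,0]],[0.2,[0.008,0.05,0],[0,0,0]],[0.2,[0.008,0.05,0],[0,0,0]]]' | grep -v rot
python3 -m jog '[[0.2,[0.008,0.05,0],[0,0,0]],[0.2,[0.008,0.05,0],[0,0,0]],[0.2,[0.008,0.05,0],[0,0,0]],[0.2,[0.008,0.05,0],[0,0,0]],[0.2,[0.008,0.05,0],[0,0,0]]]' | grep -v rot
python3 -m jog '[[0.2,[0.008,0.05,0],[0,0,0]],[0.2,[0.008,0.05,0],[0,0,0]],[0.2,[0,0.05,0],[0,0,0]],[0.2,[0,0.05,0],[0,0,0]],[0.2,[0,0.03,0],[0,0,0]]]' | grep -v rot
python3 - <<'E'
from h import *
cv2.imwrite("pics/w4.png",arm.read_camera("wrist"))
E
```

```text
tool_pos: [0.5133, -0.2049, 0.0045]
t: 7.47
tool_pos: [0.5148, -0.1422, 0.0071]
force: [-0.5, -0.6, 0.2]
grip_width: 0.0192
grasp_force: 0.2
t: 7.88
tool_pos: [0.5202, -0.0799, 0.006]
force: [-0.4, -0.7, 0.2]
grip_width: 0.0186
grasp_force: 0.3
t: 8.3
tool_pos: [0.5302, -0.0173, 0.0059]
force: [0.5, -0.6, 0.3]
grip_width: 0.0189
grasp_force: 0.2
t: 8.72
tool_pos: [0.5337, 0.0406, 0.0058]
force: [0.0, -1.2, 0.7]
grip_width: 0.0186
grasp_force: 0.2
```

View pics/w4.png

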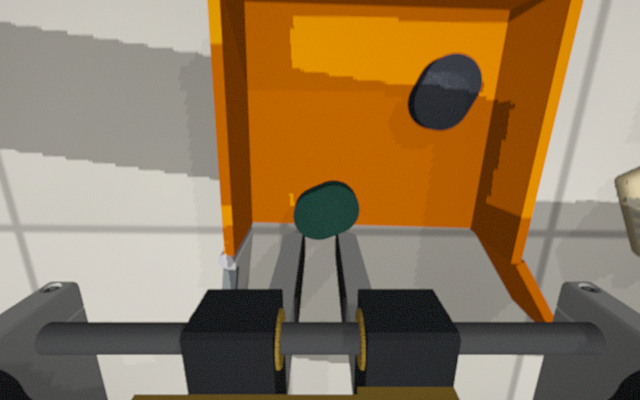

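Green is at the doorway at (326,210) and grey deep inside at (447,92). I'll finish green, then go behind red.

```bash
python3 -m jog '[[0.2,[0,0.05,0],[0,0,0]],[0.2,[0,0.05,0],[0,0,0]],[0.2,[0,0.05,0],[0,0,0]],[0.2,[0,0.05,0],[0,0,0]],[0.2,[0,0.04,0],[0,0,0]]]' | grep -v rot
python3 -m jog '[[0.2,[0,0.01,0],[0,0,0]],[0.2,[0,0,0],[0,0,0]],[0.2,[0,-0.08,0],[0,0,0]],[0.2,[0,0,0.12],[0,0,0]],[0.2,[0,0,0.12],[0,0,0]]]' | grep pos
python3 -m jog '[[0.2,[0,0,0.12],[0,0,0]],[0.2,[0.017,-0.15,0],[0,0,0]],[0.2,[0.017,-0.15,0],[0,0,0]],[0.2,[0.017,-0.15,0],[0,0,0]],[0.2,[0.017,-0.15,0],[0,0,0]]]' | grep pos
python3 -m jog '[[0.2,[0.017,-0.15,0],[0,0,0]],[0.2,[0.017,-0.15,0],[0,0,0]],[0.2,[0.017,-0.15,0],[0,0,0]],[0.2,[0.017,-0.15,0],[0,0,0]],[0.2,[0,0,0],[0,0,0]]]' | grep pos
python3 - <<'E'
from h import *
i=arm.camera_info("wrist");im=arm.read_camera("wrist");h=cv2.cvtColor(im,cv2.COLOR_BGR2HSV)
m=((h[...,0]<8)|(h[...,0]>172))&(h[...,1]>120)&(h[...,2]>30)
n,l,s,c=cv2.connectedComponentsWithStats(m.astype('uint8'))
print([(c[j].round(),s[j,4],ray("wrist",*c[j],.012,i)[:2].round(3)) for j in range(1,n) if s[j,4]>150], arm.sense()['tool_pos'])
E
```

```text
t: 9.18
tool_pos: [0.5339, 0.1004, 0.0059]
force: [-0.1, -0.4, 0.3]
grip_width: 0.0188
grasp_force: 0.1
tool_pos: [0.5315, 0.0802, 0.0643]
tool_pos: [0.5511, -0.0705, 0.0965]
tool_pos: [0.5686, -0.2266, 0.0966]
[(array([315., 142.]), np.int32(1308), array([ 0.564, -0.173]))] [ 0.56802742 -0.22303784  0.0961257 ]
```

```bash
python3 -m jog '[[0.2,[-0.004,0.01,-0.15],[0,0,0]],[0.2,[-0.004,0.01,-0.13],[0,0,0]],[0.2,[0,0,-0.06],[0,0,0]],[0.2,[0,0,-0.02],[0,0,0]],[0.2,[0,0.03,0],[0,0,0]]]' | grep pos
python3 -m jog '[[0.2,[0,0.05,0],[0,0,0]],[0.2,[0,0.05,0],[0,0,0]],[0.2,[0,0.05,0],[0,0,0]],[0.2,[0,0.05,0],[0,0,0]],[0.2,[0,0.05,0],[0,0,0]]]' | grep -v rot
python3 -m jog '[[0.2,[0,0.05,0],[0,0,0]],[0.2,[0,0.05,0],[0,0,0]],[0.2,[0,0.05,0],[0,0,0]],[0.2,[0,0.05,0],[0,0,0]],[0.2,[0,0.05,0],[0,0,0]]]' | grep -v rot
python3 -m jog '[[0.2,[0,0.05,0],[0,0,0]],[0.2,[0,0.05,0],[0,0,0]],[0.2,[0,0.05,0],[0,0,0]],[0.2,[0,0.05,0],[0,0,0]],[0.2,[0,0.05,0],[0,0,0]]]' | grep -v rot
python3 -m jog '[[0.2,[0,0.05,0],[0,0,0]],[0.2,[0,0.05,0],[0,0,0]],[0.2,[0,0.05,0],[0,0,0]],[0.2,[0,0.05,0],[0,0,0]],[0.2,[0,0.05,0],[0,0,0]]]' | grep -v rot
python3 -m jog '[[0.2,[0,0.04,0],[0,0,0]],[0.2,[0,0.02,0],[0,0,0]],[0.2,[0,0,0],[0,0,0]]]' | grep -v rot
python3 - <<'E'
from h import *
cv2.imwrite("pics/w5.png",arm.read_camera("wrist"))
E
```

```text
tool_pos: [0.5646, -0.2055, 0.0042]
t: 11.32
tool_pos: [0.5669, -0.1423, 0.0073]
force: [0.6, -0.1, -0.0]
grip_width: 0.0189
grasp_force: 0.4
t: 11.73
tool_pos: [0.566, -0.0799, 0.006]
force: [-0.1, 0.1, 0.2]
grip_width: 0.0192
grasp_force: 0.4
t: 12.15
tool_pos: [0.5659, -0.0174, 0.0059]
force: [0.4, -1.7, 1.2]
grip_width: 0.0188
grasp_force: 0.3
t: 12.57
tool_pos: [0.5659, 0.0452, 0.0059]
force: [0.6, -0.8, 0.0]
grip_width: 0.0185
grasp_force: 0.3
t: 12.82
tool_pos: [0.5658, 0.0603, 0.0058]
force: [0.2, 0.5, 0.1]
grip_width: 0.0187
grasp_force: 0.0
```

View pics/w5.png

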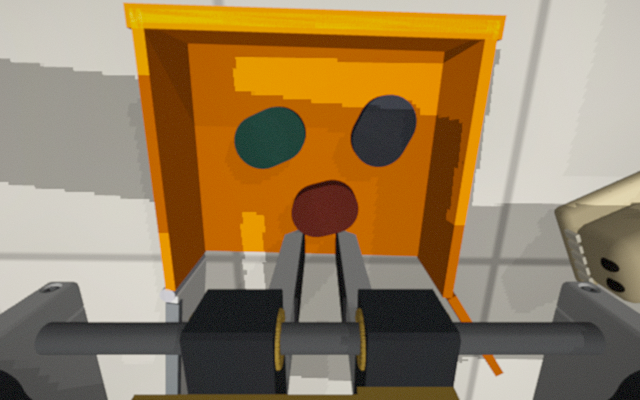

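All three are inside: green (270,137), grey (384,130), red (325,208). I'll push red 15 mm deeper, then go to the outer side of the hatch.

```bash
python3 -m jog '[[0.2,[0,0.03,0],[0,0,0]],[0.2,[0,0.03,0],[0,0,0]],[0.2,[0,0,0],[0,0,0]],[0.2,[0,-0.08,0],[0,0,0]],[0.2,[0,0,0.12],[0,0,0]]]' | grep pos
python3 -m jog '[[0.2,[0,0,0.12],[0,0,0]],[0.2,[0,0,0.12],[0,0,0]],[0,[-0.1,-0.102,0],[0,0,0]],[0,[-0.1,-0.102,0],[0,0,0]],[0,[-0.1,-0.102,0],[0,0,0]]]' | grep pos
python3 -m jog '[[0,[-0.1,-0.102,0],[0,0,0]],[0,[-0.1,-0.102,0],[0,0,0]],[0,[0,0,0],[0,0,0]],[0,[0,0,0],[0,0,0]]]' | grep -v rot
python3 - <<'E'
from h import *
i=arm.camera_info("wrist");im=arm.read_camera("wrist");cv2.imwrite("pics/w6.png",im);np.save("w6.npy",i,allow_pickle=True)
E
```

```text
tool_pos: [0.5604, 0.0523, 0.0305]
tool_pos: [0.491, -0.0234, 0.097]
t: 14.03
tool_pos: [0.4403, -0.0746, 0.0961]
force: [-0.2, 0.2, 0.1]
grip_width: 0.0007
grasp_force: 0.0
```

View pics/w6.png

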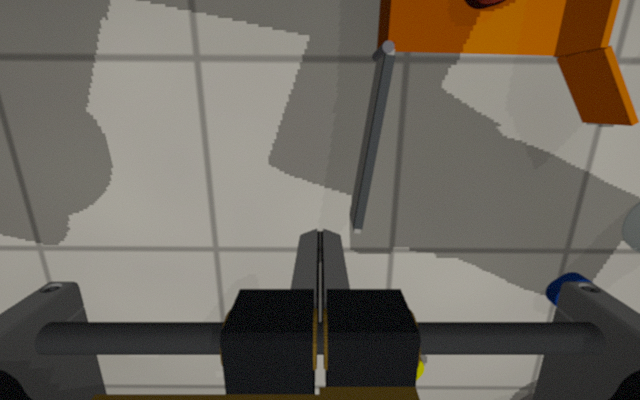

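The hatch is visible from the hinge (388,48) to the free edge (357,230). The fingers are on its outer side.

Run:
```python
from h import *
i=np.load("w6.npy",allow_pickle=True).item()
H=ray("wrist",388,48,.046,i)[:2];E=ray("wrist",357,230,.046,i)[:2];print(H,E,np.linalg.norm(H-E))
a0=np.arctan2(-(E-H)[1],(E-H)[0]);print(a0)
H=(H+[0.491,0.042])/2
for a in (a0,1.35,1.05,.8,.55,.3,.12,0,-.03):
    d=np.array([np.cos(a),-np.sin(a)]);n=np.array([-np.sin(a),-np.cos(a)])
    print(round(a,2),(H+.115*d+(.0025+.0125*abs(n[0])+.008*abs(n[1]))*n).round(4))
```

```text
[0.4856632  0.04686102] [ 0.47016975 -0.08632319] 0.13408236717997957
1.6866067372796714
1.69 [ 0.4593 -0.068 ]
1.35 [ 0.4975 -0.0714]
1.05 [ 0.5305 -0.0639]
0.8 [ 0.5562 -0.0499]
0.55 [ 0.5781 -0.0292]
0.3 [ 0.5941 -0.0028]
0.12 [0.6011 0.0188]
0 [0.6033 0.0339]
-0.03 [0.6036 0.037 ]
```

```bash
python3 -m jog '[[0,[0,0,-0.14],[0,0,0]],[0,[0,0,-0.12],[0,0,0]],[0,[0,0,-0.05],[0,0,0]],[0,[0,0,-0.01],[0,0,0]],[0,[0.076,0.02,0],[0,0,0]]]' | grep -v rot
python3 -m jog '[[0,[0.051,-0.004,0],[0,0,0]],[0,[0.051,-0.004,0],[0,0,0]],[0,[0.051,-0.004,0],[0,0,0]],[0,[0.044,0.01,0],[0,0,0]],[0,[0.044,0.01,0],[0,0,0]]]' | grep -v rot
python3 -m jog '[[0,[0.044,0.01,0],[0,0,0]],[0,[0.051,0.028,0],[0,0,0]],[0,[0.051,0.028,0],[0,0,0]],[0,[0.044,0.041,0],[0,0,0]],[0,[0.044,0.041,0],[0,0,0]]]' | grep -v rot
python3 -m jog '[[0,[0.032,0.053,0],[0,0,0]],[0,[0.032,0.053,0],[0,0,0]],[0,[0.014,0.043,0],[0,0,0]],[0,[0.014,0.043,0],[0,0,0]],[0,[0.004,0.02,0],[0,0,0]]]' | grep -v rot
python3 - <<'E'
from h import *
cv2.imwrite("pics/w7.png",arm.read_camera("wrist"))
E
```

```text
t: 14.5
tool_pos: [0.4568, -0.067, 0.014]
force: [-0.2, -0.2, 0.2]
grip_width: 0.0002
grasp_force: 0.3
t: 14.92
tool_pos: [0.5226, -0.0658, 0.0169]
force: [-0.4, 0.7, 0.1]
grip_width: 0.0003
grasp_force: 0.2
t: 15.33
tool_pos: [0.581, -0.0283, 0.017]
force: [-0.4, 0.6, -0.4]
grip_width: 0.0007
grasp_force: 0.2
t: 15.75
tool_pos: [0.6036, 0.0253, 0.0163]
force: [0.9, -0.3, 0.2]
grip_width: 0.0004
grasp_force: 0.2
```

View pics/w7.png

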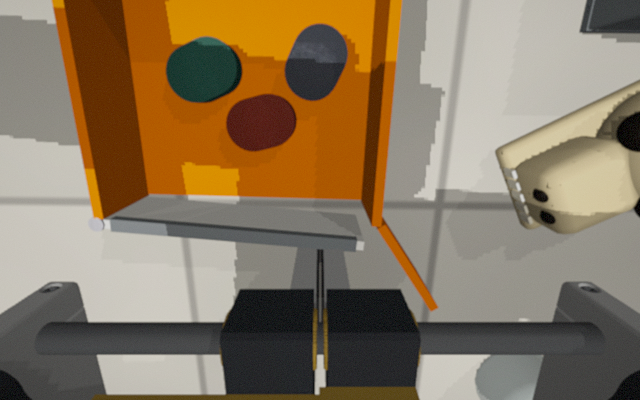

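The hatch is nearly shut: free edge at (360,243), wall end at (378,220). I'll finish in small steps and watch the force.

```bash
python3 -m jog '[[0,[0,0.012,0],[0,0,0]],[0,[0,0.012,0],[0,0,0]],[0,[0,0.008,0],[0,0,0]],[0,[0,0,0],[0,0,0]]]' | egrep 'pos|^force'
python3 -m jog '[[0,[0,0.008,0],[0,0,0]],[0,[0,0.008,0],[0,0,0]],[0,[0,0,0],[0,0,0]]]' | egrep 'pos|^force'
python3 -m jog '[[0,[0,0.008,0],[0,0,0]],[0,[0,0.004,0],[0,0,0]],[0,[0,0,0],[0,0,0]]]' | egrep 'pos|^force'
```

```text
tool_pos: [0.6025, 0.0313, 0.0159]
force: [-0.2, 0.2, 0.1]
tool_pos: [0.6026, 0.0333, 0.016]
force: [0.2, -5.6, 0.0]
tool_pos: [0.6026, 0.0336, 0.016]
force: [-1.8, -11.6, 0.5]
```

Contact came at the shut position (y = 0.0336, about 12 N). I'll back off, lift and check.

```bash
python3 -m jog '[[0,[0,-0.03,0],[0,0,0]],[0,[0,-0.1,0],[0,0,0]],[0,[0,-0.1,0.1],[0,0,0]],[0,[0,-0.1,0.14],[0,0,0]],[0,[0,-0.1,0.14],[0,0,0]]]' | egrep 'pos|^force'
python3 -m jog '[[0,[0,0,0.14],[0,0,0]],[0,[0,0,0.1],[0,0,0]],[0,[0,0,0],[0,0,0]],[0,[0,0,0],[0,0,0]]]' | egrep 'pos|^force'
python3 - <<'E'
from h import *
w=arm.read_camera("wrist");s=arm.read_camera("scene")[130:290,180:440]
cv2.imwrite("pics/f.png",np.vstack([cv2.resize(w,(480,300)),cv2.resize(s,(480,295))]))
E
```

```text
tool_pos: [0.6012, -0.068, 0.1083]
force: [0.7, 0.4, 0.9]
tool_pos: [0.6041, -0.068, 0.1709]
force: [-0.9, 0.1, -0.7]
```

View pics/f.png

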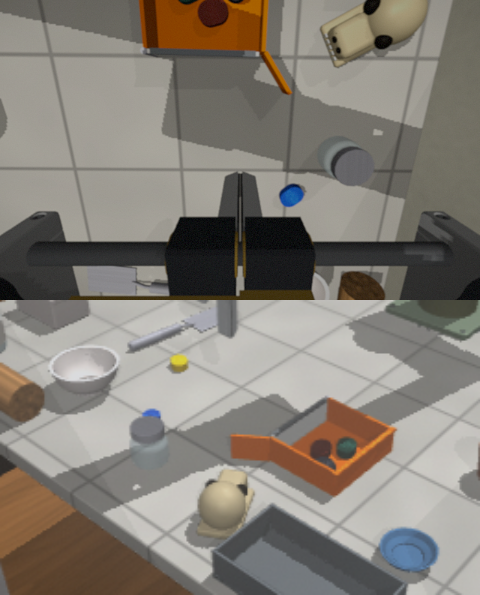

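The hatch lies flat across the doorway (wrist half, (145–265, 50)), the three pebbles are in the box at about (335,452) in the scene half, and the bystanders and decoys look undisturbed.

```bash
python3 -c "
from bench import arm
print(arm.sense()['t'],arm.sign_off())"
```

```text
the job is handed in; nothing more can be done
17.4833 None
```

I swept all three pebbles into the hatch box, pushed the hatch shut behind them, and handed the job in at 17.5 s; the last pictures show everything else where it stood.

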